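# Seat the die collar on a clay extruder

### The arm

A 7-joint arm with a two-finger parallel gripper is mounted at the origin on the work surface. World frame = base frame: x ahead of the robot, y to its left, z up, the work surface at z = 0. Lengths are in m, angles in rad, forces in N, time in s.
With the tool pointing down it reaches from about 0.4 to 0.925 m from the base axis. Payload 4.1 kg.
Tool frame: the origin (TCP) lies midway between the tips of the shut fingers; the grasp point (between the pads) lies 19 mm behind it (env.tcp_to_grasp is the distance from the TCP to the grasp point, in m); z points along the fingers, y is the line along which they close (so a half turn about z gives the same grasp; the last joint's range is limited). The gripper opens to 85 mm and grips with 20 to 120 N. Pads are 22 mm wide; open, the fingers measure 114 mm over their backs; the gripper's body (76 mm by 85 mm) begins 54 mm behind the grasp point. The pads swing forward as they close: fully open they stand 13 mm farther back than shut.
Start: joints at [-1.381, 0.398, 0.045, 1.537, -0.019, 1.207, -0.051], TCP at [0.185, 0.623, 0.231] pointing down, gripper open.
Joint ranges: [-2.82, 2.82], [-0.49, 2.23], [-1.37, 1.46], [0, 2.46], [-1.36, 4.5], [0.23, 2], [-2.94, 2.94]. Speed limits (rad/s): [2.57, 2.57, 3.14, 3.14, 3.14, 3.14, 3.14].

### API

Orientations are given as a unit quaternion [x, y, z, w].
In Python, from cell import env, eyes, order gives the robot as it stands. The module is installed in compiled form; this text tells all that it offers.
- The arm moves only by the tool play_rows, never from a script. Its argument "rows" is a list of rows, each a list of 3 entries, a list of its own where there are three numbers: the finger opening in mm, from 0 to 85.4, then the shift along the tool's x, y, z in units of 60 mm (1.0 is 60 mm), then the turn, a rotation vector about the tool's x, y, z in units of 10 degrees (1.0 is 10 degrees). A call has 1 to 10 rows; each row is the pose to reach, as a shift and turn from the pose commanded when the call began, along the tool's axes at that moment; what a row does not reach only later rows make up. A row lasts 1/8 s, in which the tool goes at most 62.5 mm and 10.7 degrees, less where a joint would pass 70% of its speed; a pose out of reach is approached as far as the arm can. A call with a gripper value outside its range is refused whole. The fingers move at their own pace and stop on an object; "force" is the grip in N (left out, the last holds). Time passes only in rows, so rows that repeat a pose let the fingers close. It gives the time, the measured TCP pose, the force, the opening and the grip force at its end, in the units of the state.
- env.get_obs(): the state, without advancing time (a new reading comes with each control period).
- eyes.grab_frame(name): name is "scene" or "top" or "wrist"; returns (picture, depth): 384x512x3 uint8, red, green, blue; 384x512 float32, m along the optical axis (not along the pixel's ray), 0 where there is no reading.
- eyes.camera_params(name): a dict with "fx", "fy", "cx", "cy" (pixels), "origin" and "rotation" of the camera in the world; the wrist camera has in their place "tool_from_camera" (4x4, takes a point from camera to tool coordinates, whose origin is the TCP and whose axes are the flange's). Camera axes: x right, y up, looking along -z (the intrinsics and any distortion apply to the point x, -y, -z); pixel columns grow to the right and rows downward; lengths in m; the calibration is good to about 2 mm. A picture is of the moment at which its call begins: read the wrist's pose just before it. camera_params takes no time and is no camera call.
- order.job_done(): hands the job in; it is judged then, once.
The state is a dict: "time": time; "qpos": joint angles; "dq": joint speeds; "joint_torque": joint torques, N m; "eef_pos": TCP position; "orientation": TCP orientation; "ft_force": force on the tool from outside, world axes, zero at the start; "wrist_torque": the same for the moment, N m; "opening": finger opening in m; "grasp_force": force on a finger pad.
Only numpy, scipy, OpenCV 4.12 (cv2) and the standard library are available. Lean on these libraries where they do the work, as an engineer would, in place of code of your own. Each camera call takes 0.05 s, during which the arm holds its last target. There are 200 camera calls.

### The job

Free the knurled collar of the clay extruder by knocking its stop plunger all the way down with the wooden mallet (do not touch the plunger with the gripper), then set the mallet back down on the bench, clear of the extruder. Then grip the collar and turn it clockwise, seen from above, until its hidden keyways drop over the cross key of the nozzle, push it fully home against the spring of the gland and finish like that: still gripping the collar and holding it pushed home, without letting go. Leave the jar, the bowl and the brush pot where they are.

Things in the scene. Friction and masses are not known exactly. Their poses are not given: they have to be found in the camera images.
- stand: Fixed stand of the clay extruder: grey base plate 140 x 210 x 12 mm with a round dark steel gland block (72 mm diameter, flat top 60 mm above the bench) under the upright nozzle. Origin on the nozzle's vertical axis at bench level, z up. The stop plunger stands 80 mm from that axis in the stand's own -y direction, in a square 36 mm guide block 50 mm high.
- seat (a point): Centre of the flat top of the gland block, on the nozzle's axis, 60 mm above the bench: the collar's underside meets this level when fully home. Fixed. A sprung brass gland ring (54 mm diameter) stands 7 mm above it and pushes the collar up with about 6 N when first met, 10 N with the collar home; let go, the collar rises about 7 mm again.
- nozzle_top (a point): Centre of the top of the fixed steel nozzle, 36 mm diameter, 110 mm above the bench; the point's axes are the stand's. Low on the nozzle a cross key (bar 8 mm wide) stands out on both sides to 23.5 mm from the axis, its flat top 76 mm above the bench. The key's direction is hidden under the collar, is not given by any listed pose, and differs from start to start.
- collar: Loose round knurled aluminium collar on the nozzle, 55 mm diameter (57 over the knurling), 45 mm high, bore 38 mm, 0.2 to 0.33 kg. Origin: centre of its underside, z up; at the start it rests on the cross key, underside 76 mm above the bench. Grip it across the diameter, at any angle, 15 to 45 mm above its underside. Two keyways (12 mm wide, 20 mm deep) are hidden in its bore, open below.
- collar_top (a point): Centre of the collar's top, 45 mm above its underside. The collar must be turned clockwise seen from above by 40 to 80 degrees from its start; within about 5 degrees of the right angle it drops (or, gripped, can be lowered) 9 mm onto the gland ring, then goes 7 mm more when pushed home: 16 mm in all. At other angles the key stops it at the starting height.
- lugs (a point): Midway between the tips of the collar's two lugs, 50 mm from its axis along its -y, 4 mm above its underside. The lugs (each 8 mm wide and high, at the collar's very bottom, centres 11 mm either side of this line) reach out from the collar and straddle the plunger's tongue; while the plunger is up the collar cannot turn.
- plunger (a joint): Travel of the steel stop plunger, m: 0 up (start), 0.025 fully down. It slides straight down; it takes about 11 to 13 N to move, and friction keeps it where it is driven. Down, it is clear of the collar's lugs.
- plunger_top (a point): Centre of the flat top of the plunger's cap (20 mm diameter): 105 mm above the bench when up, 80 mm when fully down. Moves with the plunger.
- mallet: Loose turned wooden hand mallet, round, 140 mm tall, standing upright on its head: head 44 mm diameter, 57 mm high, the flat striking face underneath; above it an upright handle 25 mm diameter, to be gripped from above between 75 and 125 mm above the face. 0.25 to 0.4 kg. Origin: centre of the striking face (underside), z up along the handle.
- jar: Bystander: closed round terracotta jar with a steel lid, 60 mm diameter, 85 mm high, origin at the centre of its underside. Its place and the mallet's are swapped in some starts.
- bowl: Bystander: glazed bowl, 130 mm wide, 48 mm high, origin at the centre of its underside.
- brush_pot: Bystander: clay pot 70 mm wide, 100 mm high, with brushes standing up to about 230 mm, origin at the centre of its underside.
There are look-alikes about, which are no part of the job. There is more than one size of the mallet; the job needs the larger.

How it is judged:
On the way, in this order (a step that is already met when the one before it is completed fails the run):
1. the plunger is driven fully down by the mallet (value of joint plunger above 0.022 m and contact force between mallet and plunger above 0.5 N), for 0.02 s.
2. the mallet is set down on the bench clear of the stand and let go (height (world z) of mallet below 0.03 m and horizontal distance between mallet and stand above 0.13 m and contact force between each of the arm, the fingers and mallet below 0.1 N and linear speed of mallet below 0.05 m/s), for 0.2 s.
At the end, for the whole second after the job is handed in: The collar is turned clockwise, its underside within 2.5 mm of the gland block's top, within 4 mm of the axis, level, still, gripped with over 15 N; plunger down over 20 mm; mallet at rest on the bench over 130 mm from the nozzle's axis (z of collar in the frame of seat below 0.0025 m and horizontal distance between collar and seat below 0.004 m and angle between collar's own z axis and vertical below 0.08 rad and x of lugs in the frame of stand below -0.02 m and contact force between the fingers and collar above 15 N and linear speed of collar below 0.02 m/s and value of joint plunger above 0.02 m and height (world z) of mallet below 0.03 m and horizontal distance between mallet and stand above 0.13 m and linear speed of mallet below 0.03 m/s); the arm keeps its last pose, push and grip.
It fails at once if the gripper or arm touches the plunger (contact force between any of the fingers, the arm and plunger above 1 N).
It fails at once if the jar, the bowl or the brush pot is moved by more than 30 mm (distance of any of jar, bowl, brush_pot from where it was at the start of the episode above 0.03 m).
It also fails if it takes over 61 s, if anything falls off the work surface, if the arm or the gripper's body presses on something with over 40 N, if the wrist force passes 120 N, or if a joint passes its speed limit or range.

## Working session

There is one attempt and no reset: what is moved stays moved. The work goes in short steps, Python scripts to look and compute and a tool call to move; the robot and the scene stay as the last step left them, time stands still between calls to the robot, and variables do not carry over. Pictures are saved under pics/ and viewed, at most 10 in all, crops included, and the job is handed in when it is done.

Besides the shell and the picture viewer there is one more tool, called after "Call:" as name([rows], argument=value, ...), one row to a line, values as JSON. play_rows: Moves the arm, as the interface text tells. Its arguments: {"type":"object","properties":{"rows":{"type":"array","items":{"type":"array"}},"force":{"type":"number"}},"required":["rows"]}

```bash
mkdir -p pics; cat > h.py <<'E'
import numpy as np, cv2
from cell import env, eyes, order
from scipy.spatial.transform import Rotation as R
def pose():
    o=env.get_obs(); return np.array(o["eef_pos"]),R.from_quat(o["orientation"])
def cam(name):
    p=eyes.camera_params(name)
    if name!="wrist": return p,np.array(p["rotation"]).reshape(3,3),np.array(p["origin"])
    t,r=pose(); T=np.array(p["tool_from_camera"]); return p,r.as_matrix()@T[:3,:3],r.apply(T[:3,3])+t
def grab(name):
    c=cam(name); rgb,d=eyes.grab_frame(name); np.savez('%s.npz'%name,rgb=rgb,d=d,Rm=c[1],o=c[2],k=[c[0][x] for x in("fx","fy","cx","cy")]); return rgb,d
def load(name): return np.load('%s.npz'%name)
def cloud(name):
    f=load(name); d=f['d']; fx,fy,cx,cy=f['k']; v,u=np.mgrid[:d.shape[0],:d.shape[1]]
    P=np.stack([(u-cx)/fx*d,-(v-cy)/fy*d,-d],-1)@f['Rm'].T+f['o']; P[d==0]=np.nan; return P
def save(name,img): cv2.imwrite('pics/'+name,cv2.cvtColor(img,cv2.COLOR_RGB2BGR))
def shift(target,r=None):
    "shift in tool units to world target"
    t,r0=pose(); return np.round(r0.inv().apply(np.array(target)-t)/0.06,3)
E
python3 - <<'E'
from h import *
a,_=grab("scene");b,_=grab("top")
save("a.png",cv2.resize(a,(800,600)));save("b.png",cv2.resize(b,(800,600)))
o=env.get_obs();print(o["time"],o["eef_pos"],o["orientation"],R.from_quat(o["orientation"]).as_matrix().round(3),eyes.camera_params("top"), eyes.camera_params("scene"),env.tcp_to_grasp)
E
```

```text
Traceback (most recent call last):
  File "h.py", line 11, in grab
    c=cam(name); rgb,d=eyes.grab_frame(name); np.savez('%s.npz'%name,rgb=rgb,d=d,Rm=c[1],o=c[2],k=[c[0][x] for x in("fx","fy","cx","cy")]); return rgb,d
  File "h.py", line 8, in cam
    if name!="wrist": return p,np.array(p["rotation"]).reshape(3,3),np.array(p["origin"])
                               ~~~~~~~~~~~~~~~~~~~~~~~~~~~~~~~^^^^^
ValueError: cannot reshape array of size 4 into shape (3,3)
```

Rotation is a quaternion.

```bash
sed -i 's/np.array(p\["rotation"\]).reshape(3,3)/R.from_quat(p["rotation"]).as_matrix()/' h.py
python3 - <<'E'
from h import *
a,_=grab("scene");b,_=grab("top")
save("a.png",cv2.resize(a,(800,600)));save("b.png",cv2.resize(b,(800,600)))
o=env.get_obs();print(o["time"],o["eef_pos"],o["orientation"],R.from_quat(o["orientation"]).as_matrix().round(3),eyes.camera_params("top"), eyes.camera_params("scene"),env.tcp_to_grasp)
E
```

```text
0.1 [0.18491395 0.62256313 0.23039073] [ 1.43850744e-01  9.89599030e-01 -8.46206026e-04 -8.06478617e-05] [[-0.959  0.285 -0.   ]
 [ 0.285  0.959 -0.002]
 [-0.    -0.002 -1.   ]] {'fx': 452.1817160052315, 'fy': 452.1817160052315, 'cx': 252.20470600151822, 'cy': 196.55261995885647, 'origin': array([0.50963113, 0.00225448, 1.08506805]), 'rotation': array([-0.02271169,  0.03843514,  0.71621039, -0.69645502])} {'fx': 364.92752681847895, 'fy': 364.92752681847895, 'cx': 248.62038805444408, 'cy': 191.57091446598855, 'origin': array([ 1.30342136, -0.0959987 ,  0.66289027]), 'rotation': array([0.32924297, 0.28744893, 0.60471876, 0.66579832])} 0.0187
```

View pics/a.png

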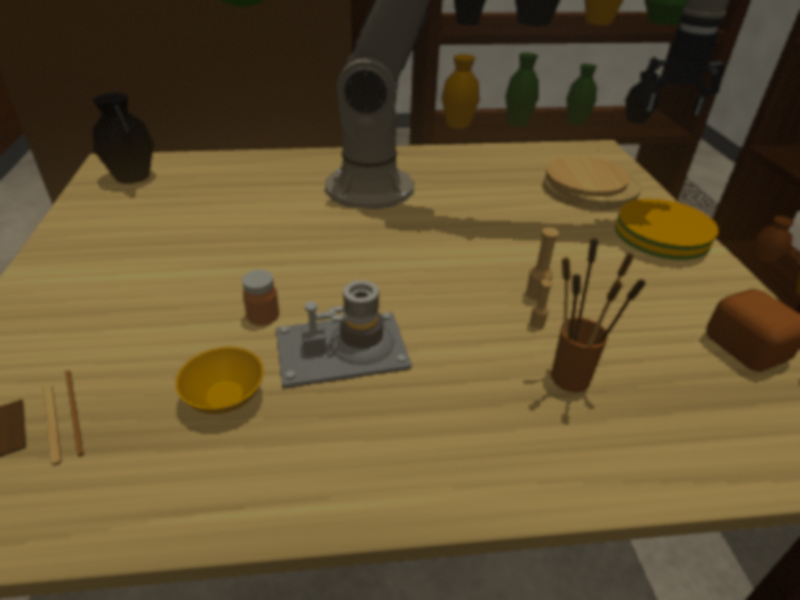

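View pics/b.png

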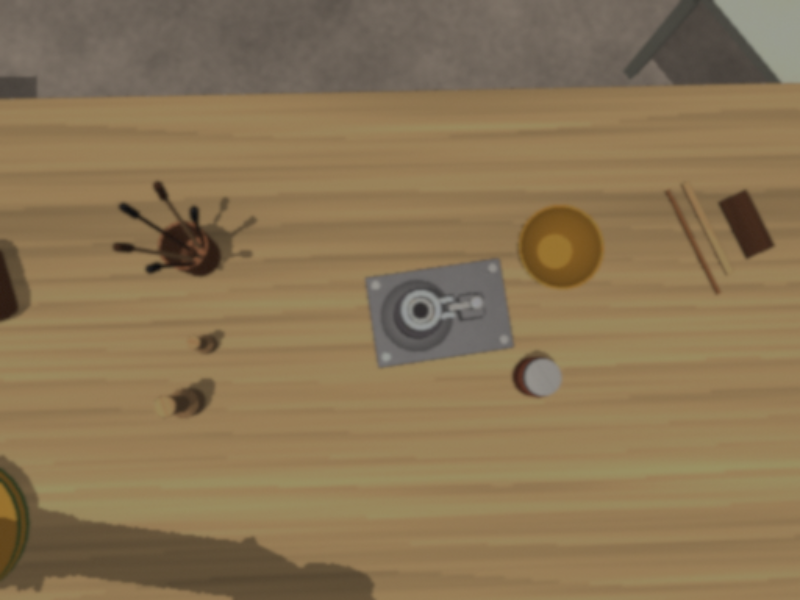

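Scene picture: the large mallet is at about (545,262), with a smaller one in front at (540,303), the brush pot at (580,355), the jar at (260,297), the bowl at (220,380) and the extruder at (345,330). In the top picture the large mallet is at (180,404), the small at (207,343), the collar/nozzle at (420,311) and the plunger cap at (477,303).
Candidates for the mallet: tall one (scene 545,262), small one (540,303), and the jar (260,297), which sits in the swap place. I choose the tall one and check it in a crop with heights.

```bash
python3 - <<'E'
from h import *
for n in("top","scene"):
    P=cloud(n); 
    def reg(nm,c,h,z0,z1):
        u,v=int(c[0]*.64),int(c[1]*.64); Q=P[v-h:v+h,u-h:u+h].reshape(-1,3); Q=Q[np.isfinite(Q[:,0])]
        S=Q[(Q[:,2]>z0)&(Q[:,2]<z1)]
        if len(S): print(n,nm,len(S),'zmax',Q[:,2].max().round(3),'mean',S.mean(0).round(4),'mid',((S.max(0)+S.min(0))/2).round(4),'ext',np.ptp(S,axis=0).round(3))
    if n=="top":
        reg('mallet',(180,404),30,.125,.16);reg('mallethead',(180,404),30,.03,.06);reg('small',(207,343),18,.05,.2)
        reg('nozzle/collar',(420,311),28,.1,.14);reg('collar',(420,311),24,.117,.13);reg('cap',(477,303),10,.095,.115);reg('jar',(540,377),25,.07,.1);reg('bowl',(560,246),40,.035,.06);reg('pot',(190,250),40,.08,.12);reg('plate',(440,313),50,.008,.018)
    else:
        reg('mallet',(547,255),30,.12,.16);reg('collar',(360,300),25,.115,.13);reg('cap',(312,306),8,.095,.115);reg('small',(540,300),15,.07,.12)
f=load("scene")['rgb']; c=cv2.resize(f[140:220,310:410],(500,400),interpolation=3)
g=cv2.resize(load("top")['rgb'][155:245,225:345],(500,375),interpolation=3)
o=np.zeros((400,800,3),np.uint8); o[:,:400]=c[:,50:450]; o[:375,400:]=g[:,30:430]; save("c.png",o)
E
```

```text
top mallet 165 zmax 0.146 mean [0.4691 0.2852 0.1402] mid [0.4693 0.2857 0.1353] ext [0.027 0.028 0.021]
top mallethead 167 zmax 0.146 mean [0.4706 0.277  0.0513] mid [0.4692 0.2851 0.045 ] ext [0.042 0.041 0.03 ]
top small 87 zmax 0.096 mean [0.5544 0.2585 0.0853] mid [0.5539 0.26   0.074 ] ext [0.018 0.018 0.044]
top nozzle/collar 534 zmax 0.126 mean [ 0.5888 -0.0568  0.1165] mid [ 0.5889 -0.0566  0.114 ] ext [0.056 0.056 0.025]
top collar 286 zmax 0.126 mean [ 0.5887 -0.057   0.1215] mid [ 0.5889 -0.0573  0.1219] ext [0.056 0.054 0.009]
top cap 66 zmax 0.11 mean [ 0.5986 -0.136   0.1055] mid [ 0.599  -0.1361  0.1061] ext [0.018 0.018 0.007]
top jar 468 zmax 0.09 mean [ 0.4918 -0.2277  0.0851] mid [ 0.4918 -0.2291  0.0802] ext [0.049 0.053 0.02 ]
top bowl 750 zmax 0.054 mean [ 0.6895 -0.2825  0.0444] mid [ 0.6841 -0.2741  0.0443] ext [0.126 0.128 0.019]
top pot 386 zmax 0.235 mean [0.6909 0.2739 0.0969] mid [0.6906 0.2728 0.0999] ext [0.069 0.07  0.04 ]
top plate 3160 zmax 0.126 mean [ 0.5931 -0.1037  0.0127] mid [ 0.5762 -0.0926  0.013 ] ext [0.197 0.224 0.01 ]
scene mallet 138 zmax 0.23 mean [0.5414 0.275  0.139 ] mid [0.5662 0.267  0.1401] ext [0.214 0.062 0.04 ]
scene collar 186 zmax 0.123 mean [ 0.5932 -0.0585  0.1191] mid [ 0.5911 -0.0592  0.1188] ext [0.057 0.055 0.008]
scene cap 47 zmax 0.106 mean [ 0.6026 -0.1373  0.1027] mid [ 0.6009 -0.1374  0.1009] ext [0.02  0.017 0.01 ]
scene small 62 zmax 0.092 mean [0.5595 0.2578 0.0844] mid [0.5566 0.2593 0.0812] ext [0.018 0.017 0.022]
```

View pics/c.png

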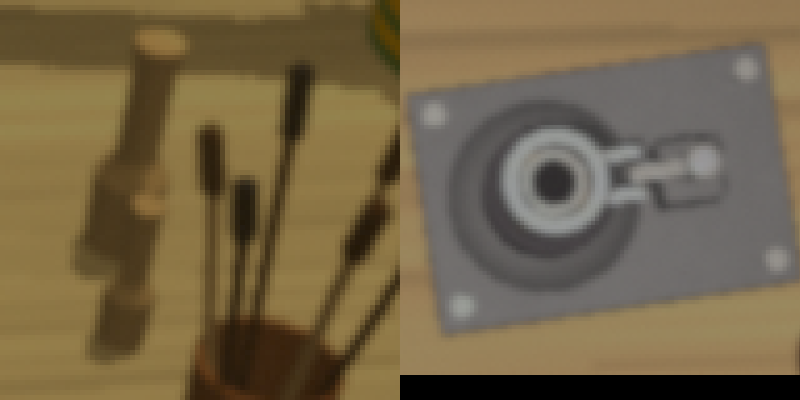

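The crop shows the tall mallet (left panel, handle top at (160,40)), with the smaller mallet in front of it at (150,205). The right panel shows the lugs straddling the plunger tongue, cap at (705,160). The tall one measures 140 mm, at about (0.469,0.285). Reaching above it.

Call:
play_rows([
  [85,[-6.15,-4.03,0.4],[0,0,0]],
  [85,[-6.15,-4.03,0.4],[0,0,0]],
  [85,[-6.15,-4.03,0.4],[0,0,0]],
  [85,[-6.15,-4.03,0.4],[0,0,0]],
  [85,[-6.15,-4.03,0.4],[0,0,0]],
  [85,[-6.15,-4.03,0.4],[0,0,0]],
  [85,[-6.15,-4.03,0.4],[0,0,0]],
  [85,[-6.15,-4.03,0.4],[0,0,0]],
  [85,[-6.15,-4.03,0.4],[0,0,0]],
  [85,[-6.15,-4.03,0.4],[0,0,0]],
], force=60)

```text
time: 1.35
eef_pos: [0.4687, 0.2881, 0.2071]
orientation: [0.142, 0.99, 0.0, -0.0]
ft_force: [-0.0, -0.1, 0.2]
opening: 0.0849
grasp_force: 0.0
```

```bash
python3 - <<'E'
from h import *
a,_=grab("wrist"); save("d.png",a); o=env.get_obs(); print(o["time"],o["qpos"],pose()[0],pose()[1].as_matrix().round(3))
P=cloud("wrist").reshape(-1,3)
for z0,z1 in((.12,.16),):
    S=P[(P[:,2]>z0)&(P[:,2]<z1)&(abs(P[:,0]-.469)<.04)&(abs(P[:,1]-.285)<.04)]; print(len(S),S.mean(0),(S.max(0)+S.min(0))/2,np.ptp(S,axis=0))
print(shift([.4692,.2855,.088]))
E
```

```text
1.4 [-0.8409774   0.24689503  0.25250548  1.81248357 -0.06985513  1.0909304
  0.72213901] [0.46869418 0.28817699 0.20718635] [[-0.96   0.281 -0.001]
 [ 0.281  0.96   0.001]
 [ 0.001  0.    -1.   ]]
1260 [0.46857963 0.28606245 0.13885424] [0.46991212 0.28566435 0.13078664] [0.02823809 0.02849517 0.02146923]
[-0.022 -0.041  1.986]
```

View pics/d.png

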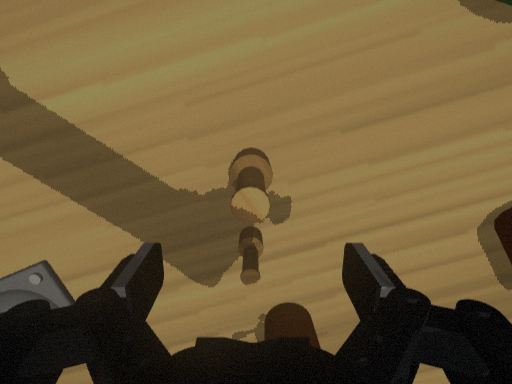

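The wrist view shows the large mallet's handle top at (250,205), centred between the fingers, and the small one at (250,255). Descending and gripping.

Call:
play_rows([
  [85,[-0.02,-0.04,0.8],[0,0,0]],
  [85,[-0.02,-0.04,1.6],[0,0,0]],
  [85,[-0.02,-0.04,1.98],[0,0,0]],
  [85,[-0.02,-0.04,1.98],[0,0,0]],
  [10,[-0.02,-0.04,1.98],[0,0,0]],
  [10,[-0.02,-0.04,1.98],[0,0,0]],
  [10,[-0.02,-0.04,1.98],[0,0,0]],
  [10,[-0.02,-0.04,1.98],[0,0,0]],
  [10,[-0.02,-0.04,1.98],[0,0,0]],
  [10,[-0.02,-0.04,1.98],[0,0,0]],
], force=60)

```text
time: 2.65
eef_pos: [0.4713, 0.2846, 0.0895]
orientation: [0.144, 0.99, 0.001, 0.001]
ft_force: [0.2, 1.6, 5.4]
opening: 0.024
grasp_force: 59.0
```

Call:
play_rows([
  [10,[0,0,-0.6],[0,0,0]],
  [10,[0,0,-1.4],[0,0,0]],
  [10,[0,0,-2.2],[0,0,0]],
  [10,[0,0,-2.6],[0,0,0]],
  [10,[0,0,-2.6],[0,0,0]],
  [10,[0,0,-2.6],[0,0,0]],
])

```text
time: 3.4
eef_pos: [0.469, 0.2826, 0.2421]
orientation: [0.144, 0.99, -0.002, -0.002]
ft_force: [-0.2, 0.1, -4.3]
opening: 0.0243
grasp_force: 59.7
```

```bash
python3 - <<'E'
from h import *
o=env.get_obs(); print(o["time"],o["qpos"],o["ft_force"],o["opening"],pose()[0])
grab("wrist");P=cloud("wrist").reshape(-1,3)
S=P[np.isfinite(P[:,0])]
for c,z,r in(((.59,-.0575),(.115,.13),.04),((.6,-.137),(.098,.112),.018)):
    Q=S[(np.hypot(S[:,0]-c[0],S[:,1]-c[1])<r)&(S[:,2]>z[0])&(S[:,2]<z[1])]
    if len(Q):print(len(Q),Q.mean(0),(Q.max(0)+Q.min(0))/2,np.ptp(Q,axis=0))
print(shift([.6005,-.138,.25]))
E
```

```text
3.4 [-0.8448217   0.21475208  0.26353191  1.77146128 -0.06001722  1.16793742
  0.71879527] [-0.22363815  0.05520297 -4.30972947] 0.024294269845956364 [0.4689991 0.2825785 0.2421034]
54 [ 0.58070863 -0.0324746   0.11823943] [ 0.58012467 -0.03266071  0.11820886] [0.00897088 0.00532938 0.00609955]
[-4.097 -6.096 -0.121]
```

Call:
play_rows([
  [10,[-4.1,-6.1,-0.1],[0,0,0]],
  [10,[-4.1,-6.1,-0.1],[0,0,0]],
  [10,[-4.1,-6.1,-0.1],[0,0,0]],
  [10,[-4.1,-6.1,-0.1],[0,0,0]],
  [10,[-4.1,-6.1,-0.1],[0,0,0]],
  [10,[-4.1,-6.1,-0.1],[0,0,0]],
  [10,[-4.1,-6.1,-0.1],[0,0,0]],
  [10,[-4.1,-6.1,-0.1],[0,0,0]],
  [10,[-4.1,-6.1,-0.1],[0,0,0]],
  [10,[-4.1,-6.1,-0.1],[0,0,0]],
])

```text
time: 4.7
eef_pos: [0.6017, -0.1349, 0.2493]
orientation: [0.142, 0.99, 0.001, -0.001]
ft_force: [0.5, 0.5, -3.0]
opening: 0.024
grasp_force: 60.1
```

```bash
python3 - <<'E'
from h import *
o=env.get_obs(); print(o["time"],o["qpos"],o["ft_force"],pose()[0],pose()[1].as_matrix().round(3))
a,_=grab("scene"); save("e.png",cv2.resize(a[140:260,170:330],(800,600),interpolation=3))
P=cloud("scene").reshape(-1,3);S=P[np.isfinite(P[:,0])]
t=pose()[0]
Q=S[(np.hypot(S[:,0]-t[0],S[:,1]-t[1])<.04)&(S[:,2]>.15)&(S[:,2]<.2)]
print(len(Q),Q.min(0),Q.max(0))
print(shift([.6005,-.138,t[2]]))
E
```

```text
4.7 [-0.2330301   0.36261155  0.50842686  1.60605009 -0.1858071   1.22351521
  1.59647487] [ 0.46518608  0.52289186 -3.00177622] [ 0.60168689 -0.13492797  0.24931055] [[-0.959  0.282 -0.002]
 [ 0.282  0.959  0.002]
 [ 0.002  0.001 -1.   ]]
251 [ 0.60295979 -0.15526245  0.15922869] [ 0.62362233 -0.11368552  0.19995392]
[ 0.007 -0.055 -0.   ]
```

View pics/e.png

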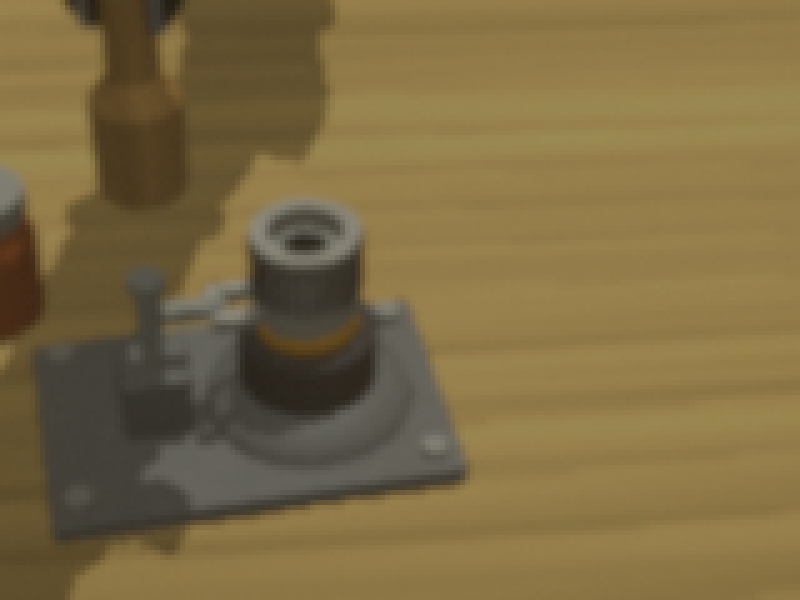

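The crop shows the mallet head at (140,150) held above the plunger cap (145,275), aligned in this view. A 3 mm y correction, then pushing down.

Call:
play_rows([
  [10,[0,-0.055,0],[0,0,0]],
  [10,[0,-0.055,0.3],[0,0,0]],
  [10,[0,-0.055,0.6],[0,0,0]],
  [10,[0,-0.055,0.8],[0,0,0]],
  [10,[0,-0.055,0.95],[0,0,0]],
  [10,[0,-0.055,1.1],[0,0,0]],
  [10,[0,-0.055,1.2],[0,0,0]],
  [10,[0,-0.055,1.3],[0,0,0]],
  [10,[0,-0.055,1.36],[0,0,0]],
  [10,[0,-0.055,1.36],[0,0,0]],
], force=80)

```text
time: 6.0
eef_pos: [0.6008, -0.1403, 0.1702]
orientation: [0.144, 0.99, 0.001, -0.0]
ft_force: [-3.3, 1.4, 6.2]
opening: 0.0239
grasp_force: 78.8
```

Call:
play_rows([
  [10,[0,0,0.06],[0,0,0]],
  [10,[0,0,0.1],[0,0,0]],
  [10,[0,0,0.14],[0,0,0]],
  [10,[0,0,0.14],[0,0,0]],
])

```text
time: 6.5
eef_pos: [0.6049, -0.1419, 0.1687]
orientation: [0.144, 0.99, 0.001, 0.005]
ft_force: [-6.6, 2.1, 28.8]
opening: 0.0237
grasp_force: 79.6
```

Call:
play_rows([
  [10,[0,0,-0.2],[0,0,0]],
  [10,[0,0,-0.7],[0,0,0]],
  [10,[0,0,-1.3],[0,0,0]],
  [10,[0,0,-1.4],[0,0,0]],
  [10,[0,0,-1.4],[0,0,0]],
])

```text
time: 7.12
eef_pos: [0.6008, -0.1403, 0.2435]
orientation: [0.144, 0.99, 0.0, -0.0]
ft_force: [0.2, -0.2, -4.6]
opening: 0.0238
grasp_force: 78.7
```

```bash
python3 - <<'E'
from h import *
o=env.get_obs(); print(o["time"],o["ft_force"],pose()[0],pose()[1].as_matrix().round(3))
a,_=grab("scene"); P=cloud("scene").reshape(-1,3);S=P[np.isfinite(P[:,0])]
Q=S[(np.hypot(S[:,0]-.6,S[:,1]+.137)<.02)&(S[:,2]<.13)]
print('plunger max z',np.sort(Q[:,2])[-8:])
t=pose()[0]
Q=S[(np.hypot(S[:,0]-t[0],S[:,1]-t[1])<.04)&(S[:,2]>.13)&(S[:,2]<.2)]
print(len(Q),Q.min(0),Q.max(0),shift([.47,.285,.26]))
E
```

```text
7.125 [ 0.18495172 -0.16561158 -4.56766692] [ 0.60075639 -0.14027563  0.24349912] [[-0.959  0.285 -0.001]
 [ 0.285  0.959  0.   ]
 [ 0.001  0.    -1.   ]]
plunger max z [0.07979156 0.07997566 0.07998728 0.08025596 0.08032957 0.08036914
 0.08037744 0.08072675]
286 [ 0.58939606 -0.15989018  0.15297772] [ 0.61918858 -0.11755205  0.19988556] [ 4.098  6.174 -0.278]
```

The plunger is fully down (cap at 80 mm). Carrying the mallet back.

Call:
play_rows([
  [10,[4.1,6.17,-0.1],[0,0,0]],
  [10,[4.1,6.17,-0.1],[0,0,0]],
  [10,[4.1,6.17,-0.1],[0,0,0]],
  [10,[4.1,6.17,-0.1],[0,0,0]],
  [10,[4.1,6.17,-0.1],[0,0,0]],
  [10,[4.1,6.17,-0.1],[0,0,0]],
  [10,[4.1,6.17,-0.1],[0,0,0]],
  [10,[4.1,6.17,-0.1],[0,0,0]],
  [10,[4.1,6.17,-0.1],[0,0,0]],
  [10,[4.1,6.17,-0.1],[0,0,0]],
])

```text
time: 8.43
eef_pos: [0.4712, 0.2822, 0.2496]
orientation: [0.145, 0.989, -0.001, -0.0]
ft_force: [-0.0, 0.0, -3.5]
opening: 0.0241
grasp_force: 79.8
```

Call:
play_rows([
  [10,[0,0,0.6],[0,0,0]],
  [10,[0,0,1.3],[0,0,0]],
  [10,[0,0,1.9],[0,0,0]],
  [10,[0,0,2.3],[0,0,0]],
  [10,[0,0,2.5],[0,0,0]],
  [10,[0,0,2.55],[0,0,0]],
  [10,[0,0,2.6],[0,0,0]],
  [10,[0,0,2.6],[0,0,0]],
])

```text
time: 9.43
eef_pos: [0.4712, 0.2848, 0.0952]
orientation: [0.144, 0.99, 0.001, 0.0]
ft_force: [0.0, -0.3, -3.5]
opening: 0.0242
grasp_force: 79.7
```

Call:
play_rows([
  [10,[0,0,0.04],[0,0,0]],
  [10,[0,0,0.08],[0,0,0]],
  [10,[0,0,0.08],[0,0,0]],
])

```text
time: 9.8
eef_pos: [0.4708, 0.2847, 0.0898]
orientation: [0.144, 0.99, 0.0, 0.0]
ft_force: [0.5, -0.4, -2.8]
opening: 0.0238
grasp_force: 80.2
```

Call:
play_rows([
  [10,[0,0,0.03],[0,0,0]],
  [10,[0,0,0.03],[0,0,0]],
])

```text
time: 10.05
eef_pos: [0.4711, 0.2848, 0.0897]
orientation: [0.144, 0.99, 0.0, 0.0]
ft_force: [-2.6, -1.8, 7.9]
opening: 0.0237
grasp_force: 81.2
```

Call:
play_rows([
  [60,[0,0,0],[0,0,0]],
  [85,[0,0,0],[0,0,0]],
  [85,[0,0,0],[0,0,0]],
  [85,[0,0,0],[0,0,0]],
  [85,[0,0,-0.6],[0,0,0]],
  [85,[0,0,-1.4],[0,0,0]],
  [85,[0,0,-2.2],[0,0,0]],
  [85,[0,0,-2.2],[0,0,0]],
])

```text
time: 11.05
eef_pos: [0.4733, 0.2859, 0.2242]
orientation: [0.144, 0.99, 0.003, 0.003]
ft_force: [0.0, 0.2, -1.5]
opening: 0.0851
grasp_force: 0.0
```

```bash
python3 - <<'E'
from h import *
o=env.get_obs(); print(o["time"],o["qpos"],o["ft_force"],pose()[0])
grab("top"); P=cloud("top").reshape(-1,3);S=P[np.isfinite(P[:,0])]
Q=S[(np.hypot(S[:,0]-.59,S[:,1]+.0575)<.04)&(S[:,2]>.115)&(S[:,2]<.13)]; print(len(Q),(Q.min(0)+Q.max(0))/2)
grab("wrist"); P=cloud("wrist").reshape(-1,3);S=P[np.isfinite(P[:,0])]
Q=S[(np.hypot(S[:,0]-.47,S[:,1]-.285)<.04)&(S[:,2]>.1)&(S[:,2]<.16)]; print('mallet',len(Q),Q[:,2].max(),Q[Q[:,2]>.13].mean(0))
print(shift([.59,-.0575,.22]))
E
```

```text
11.05 [-0.86587045  0.23253678  0.29024817  1.79336315 -0.07436319  1.11707486
  0.7308766 ] [ 0.00822842  0.15897917 -1.54338549] [0.47326063 0.28592749 0.22424976]
303 [ 0.58898696 -0.0574105   0.12120725]
mallet 1253 0.1417204241574601 [0.46520702 0.28633886 0.13959966]
[-3.530e+00 -4.898e+00 -2.000e-03]
```

Mallet is standing free. Moving over the collar, with the fingers turned clear of the plunger line.

Call:
play_rows([
  [85,[-3.53,-4.9,0],[0,0,0.6]],
  [85,[-3.53,-4.9,0],[0,0,1.2]],
  [85,[-3.53,-4.9,0],[0,0,1.8]],
  [85,[-3.53,-4.9,0],[0,0,2.6]],
  [85,[-3.53,-4.9,0],[0,0,2.6]],
  [85,[-3.53,-4.9,0],[0,0,2.6]],
  [85,[-3.53,-4.9,0],[0,0,2.6]],
  [85,[-3.53,-4.9,0],[0,0,2.6]],
  [85,[-3.53,-4.9,0],[0,0,2.6]],
])

```text
time: 12.28
eef_pos: [0.5895, -0.0554, 0.219]
orientation: [0.361, 0.932, 0.0, -0.001]
ft_force: [-0.4, 0.7, -0.7]
opening: 0.0847
grasp_force: 0.0
```

```bash
python3 - <<'E'
from h import *
o=env.get_obs(); print(o["time"],o["qpos"],o["ft_force"],pose()[0],pose()[1].as_matrix().round(3))
a,_=grab("wrist"); save("f.png",a); P=cloud("wrist").reshape(-1,3);S=P[np.isfinite(P[:,0])]
Q=S[(np.hypot(S[:,0]-.59,S[:,1]+.0575)<.035)&(S[:,2]>.113)&(S[:,2]<.13)]; print(len(Q),(Q.min(0)+Q.max(0))/2,np.ptp(Q,axis=0),np.median(Q[:,2]))
# circle fit of outer rim via min enclosing circle
c,r=cv2.minEnclosingCircle((Q[:,:2]).astype(np.float32)); print('circle',c,r)
print(shift([c[0],c[1],.092]),shift([.590,-.0575,.092]))
E
```

```text
12.275 [-0.3974567   0.34376607  0.53605855  1.70520744 -0.1909588   1.14659213
  1.02351305] [-0.41434506  0.69793599 -0.70739677] [ 0.589488   -0.05544556  0.21897937] [[-0.739  0.674 -0.002]
 [ 0.674  0.739  0.001]
 [ 0.002 -0.    -1.   ]]
2101 [ 0.58956587 -0.05743906  0.11787391] [0.05548035 0.05569918 0.0097094 ] 0.12060873934914446
circle (0.5899059772491455, -0.0577898845076561) 0.02840987779200077
[-0.031 -0.024  2.121] [-0.029 -0.02   2.121]
```

View pics/f.png

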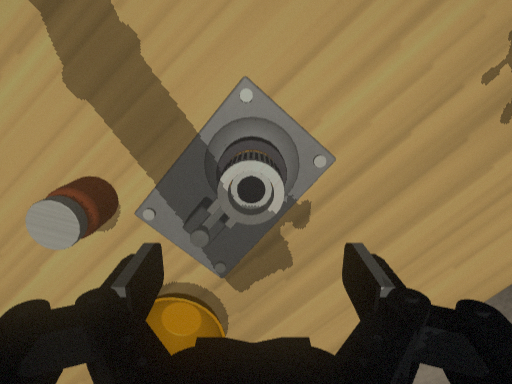

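Wrist view: collar ring at (252,188), plunger cap down at (200,233), lugs alongside the tongue. Fingers (left/right) are clear of the plunger. Descending and gripping.

Call:
play_rows([
  [85,[-0.03,-0.02,0.8],[0,0,0]],
  [85,[-0.03,-0.02,1.6],[0,0,0]],
  [85,[-0.03,-0.02,2.0],[0,0,0]],
  [85,[-0.03,-0.02,2.13],[0,0,0]],
  [85,[-0.03,-0.02,2.13],[0,0,0]],
  [45,[-0.03,-0.02,2.13],[0,0,0]],
  [45,[-0.03,-0.02,2.13],[0,0,0]],
  [45,[-0.03,-0.02,2.13],[0,0,0]],
  [45,[-0.03,-0.02,2.13],[0,0,0]],
], force=50)

```text
time: 13.45
eef_pos: [0.5918, -0.0596, 0.0938]
orientation: [0.363, 0.932, 0.001, 0.001]
ft_force: [-0.0, 1.7, 5.8]
opening: 0.054
grasp_force: 52.2
```

Call:
play_rows([
  [45,[0,0,0],[0,0,0.4]],
  [45,[0,0,0],[0,0,0.8]],
  [45,[0,0,0],[0,0,1.2]],
  [45,[0,0,0],[0,0,1.2]],
])

```text
time: 13.95
eef_pos: [0.5919, -0.0602, 0.0938]
orientation: [0.459, 0.889, 0.001, 0.001]
ft_force: [-1.1, -0.7, 6.0]
opening: 0.0539
grasp_force: 52.3
```

Call:
play_rows([
  [45,[0,0,0],[0,0,0.5]],
  [45,[0,0,0],[0,0,1.0]],
  [45,[0,0,0],[0,0,1.5]],
  [45,[0,0,0],[0,0,2.0]],
  [45,[0,0,0],[0,0,2.5]],
  [45,[0,0,0],[0,0,2.5]],
])

```text
time: 14.7
eef_pos: [0.5912, -0.0606, 0.0937]
orientation: [0.64, 0.768, 0.0, 0.001]
ft_force: [-1.9, 0.0, 6.7]
opening: 0.0539
grasp_force: 52.4
```

```bash
python3 - <<'E'
from h import *
o=env.get_obs(); print(o["time"],o["qpos"],o["ft_force"],o["wrist_torque"],pose()[0])
a,_=grab("scene"); save("g.png",cv2.resize(a[160:260,170:330],(800,500),interpolation=3))
E
```

```text
14.7 [-0.45577837  0.52011139  0.64567158  1.826158   -0.3847223   0.92146034
  0.5440308 ] [-1.86484376  0.00954207  6.68183809] [-0.11286216  0.43549764 -0.13489084] [ 0.59119761 -0.06055489  0.09368718]
```

View pics/g.png

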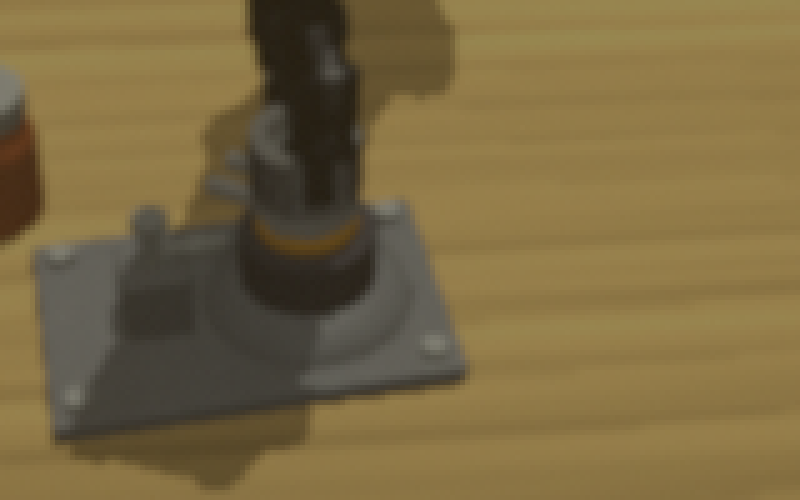

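The crop shows the lugs turned clockwise to (230,175) and the plunger down at (150,240). Continuing in small steps with a light downward bias.

Call:
play_rows([
  [45,[0,0,0.02],[0,0,0.3]],
  [45,[0,0,0.02],[0,0,0.6]],
  [45,[0,0,0.02],[0,0,0.6]],
])

```text
time: 15.12
eef_pos: [0.5909, -0.0608, 0.0931]
orientation: [0.679, 0.734, 0.0, 0.0]
ft_force: [-3.5, -0.6, 11.6]
opening: 0.0538
grasp_force: 52.8
```

Call:
play_rows([
  [45,[0,0,0],[0,0,0.3]],
  [45,[0,0,0],[0,0,0.6]],
  [45,[0,0,0],[0,0,0.6]],
])

```text
time: 15.5
eef_pos: [0.59, -0.0598, 0.0906]
orientation: [0.716, 0.698, -0.0, -0.0]
ft_force: [-0.2, -0.1, -3.2]
opening: 0.0536
grasp_force: 53.1
```

Call:
play_rows([
  [45,[0,0,0],[0,0,0.3]],
  [45,[0,0,0],[0,0,0.5]],
  [45,[0,0,0],[0,0,0.5]],
])

```text
time: 15.88
eef_pos: [0.5902, -0.0597, 0.0906]
orientation: [0.746, 0.666, -0.0, -0.0]
ft_force: [0.6, -0.6, -4.2]
opening: 0.0538
grasp_force: 53.1
```

It dropped into the keyways at about 49°. Lowering.

Call:
play_rows([
  [45,[0,0,0.04],[0,0,-0.2]],
  [45,[0,0,0.08],[0,0,-0.2]],
  [45,[0,0,0.12],[0,0,-0.2]],
  [45,[0,0,0.16],[0,0,-0.2]],
  [45,[0,0,0.2],[0,0,-0.2]],
  [45,[0,0,0.24],[0,0,-0.2]],
  [45,[0,0,0.28],[0,0,-0.2]],
  [45,[0,0,0.3],[0,0,-0.2]],
  [45,[0,0,0.3],[0,0,-0.2]],
], force=80)

```text
time: 17.0
eef_pos: [0.5905, -0.0597, 0.078]
orientation: [0.735, 0.678, 0.001, -0.002]
ft_force: [-12.8, 3.1, 35.0]
opening: 0.0531
grasp_force: 88.2
```

Call:
play_rows([
  [45,[0,0,-0.04],[0,0,0]],
  [45,[0,0,-0.04],[0,0,0]],
  [45,[0,0,-0.04],[0,0,0]],
])

```text
time: 17.38
eef_pos: [0.5904, -0.0598, 0.0781]
orientation: [0.735, 0.678, 0.001, -0.001]
ft_force: [-8.4, 1.0, 19.0]
opening: 0.0532
grasp_force: 86.5
```

```bash
python3 - <<'E'
from h import *
o=env.get_obs(); print(o["time"],o["ft_force"],o["wrist_torque"],pose()[0])
a,_=grab("scene"); P=cloud("scene"); u=P.reshape(-1,3)
save("i.png",cv2.resize(a[160:260,170:330],(800,500),interpolation=3))
S=u[np.isfinite(u[:,0])]
Q=S[(np.hypot(S[:,0]-.59,S[:,1]+.0585)<.03)&(S[:,2]>.05)&(S[:,2]<.13)]; print(np.histogram(Q[:,2],np.arange(.06,.132,.003)))
Q=S[(np.hypot(S[:,0]-.47,S[:,1]-.285)<.03)]; print('mallet',Q[:,2].max())
E
```

```text
17.375 [-8.35774588  1.00692853 19.02456791] [0.35682485 2.08644772 0.00874868] [ 0.59042969 -0.05979229  0.07807719]
(array([27, 17, 19, 14, 16, 17, 10, 10, 15, 10, 10, 11, 12, 13, 65, 17, 12,
        1,  0,  0,  0,  0,  1,  0]), array([0.06 , 0.063, 0.066, 0.069, 0.072, 0.075, 0.078, 0.081, 0.084,
       0.087, 0.09 , 0.093, 0.096, 0.099, 0.102, 0.105, 0.108, 0.111,
       0.114, 0.117, 0.12 , 0.123, 0.126, 0.129, 0.132]))
mallet 0.14089559876811697
```

View pics/i.png

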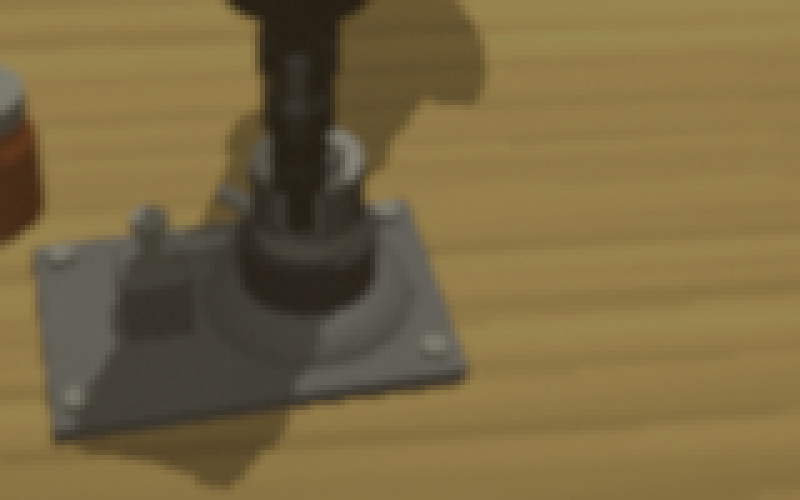

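The picture shows the collar down on the gland block with the brass ring hidden (305,240), and the collar top at 105 mm. It is seated: z did not change when I eased the push from 35 to 19 N. Mallet is upright on the bench. Handing in.

```bash
python3 -c "
from cell import order; print(order.job_done())"
```

```text
the job is handed in; nothing more can be done
None
```

I handed the job in at about 17 s. The plunger is down, the mallet is standing back on the bench, and the collar is turned about 52° clockwise, pushed home and still gripped. The hand-in call did not report a verdict.

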